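# Close the ring gauge on a leg ring

## Task

Set the loose metal leg ring down flat on the bed of the bench gauge, between its two jaws and on their centre line, and let go of it. Then close the gauge by rolling its edge thumbwheel lightly with one fingertip, in as many strokes as it takes, until the moving jaw holds the ring snugly against the fixed jaw; do not press the wheel hard, force the jaw onto the thin ring or push the jaw directly. Take the finger away and leave everything else on the table where it is.

Things in the scene. Friction and masses are not known exactly. Their poses are not given: they have to be found in the camera images.
- gauge: Bench ring gauge: grey bed 250 x 64 x 18 mm (x, y, z) on a mount fixed to the table, whose soft rubber feet let it yield straight down 1 mm per 8 N (6 mm at most). Origin: centre of its underside, 10 to 18 mm above the table; x runs from the wheel end to the fixed jaw, z up. At the -x end a grey housing 60 x 40 mm, top at z = 36 mm, centred on x = -85 mm, y = 0, holds the black thumbwheel; at the +x end stands the fixed jaw.
- fixed_face (a point): Fixed jaw of the gauge: foot, at bed height and mid width, of its flat measuring face, which looks to the gauge's -x (at x = 95, y = 0, z = 18 mm of the gauge). The jaw is a steel block 20 x 24 x 24 mm (x, y, z) behind this face.
- jaw: Moving jaw, steel block 18 x 24 x 24 mm (x, y, z) sliding on the bed along the gauge's x. Origin: foot of its measuring face (looks to +x), mid width, at bed height. 46 to 58 mm from the fixed face at the start. Geared to the wheel: 8 mm per radian, moving the way the wheel's top moves; stays where left. Never push it directly (4 N at most).
- wheel: Edge thumbwheel: black ribbed disc, 40 mm diameter, 14 mm wide, axle along the gauge's y. Origin: disc centre, at x = -85, y = 0, z = 24 mm of the gauge. Only the top 8 mm stand out of the housing. Rolling its top towards the jaws closes them. Drag 1.5 N at the rim. Bearing takes at most 15 N.
- wheel_top (a point): Top of the wheel's rim at rest, 44 mm above the gauge's origin: where the fingertip rolls it. Jaw force = 2.5 x (fingertip drag along the stroke - 1.5 N). Pressed on with 5 to 8 N, a fingertip rolls the wheel without forcing the jaw; once the jaw has closed the drag rises until the fingertip slips.
- ring: Leg ring: plain open aluminium ring, 32 mm outside and 25 mm inside diameter, 16 mm tall, about 15 g, lying flat on the table to one side of the gauge. Origin: centre of its underside, z along its axis. The jaw may press on it with 25 N at most; at the end it should hold it with more than 0.3 N.
- inkpot: Bystander: small round glass ink pot with a black cap, 44 mm in diameter, 45 mm tall, on the other side of the gauge from the ring. Origin: centre of its underside.
- stamp: Bystander: wooden hand stamp standing upright, 42 mm in diameter at the foot, 76 mm tall. Origin: centre of its underside.
- brush: Bystander: grooming brush lying flat, 170 mm long along its x. Origin: under its middle.
Not all that is in view belongs to the job. Of the things shaped like the ring, the aluminium one is meant.

How it is judged (in metres and radians):
On the way, in this order (a step that is already met when the one before it is completed fails the run):
1. the ring stands flat on the bed between the jaws, let go, with the jaw not yet on it (z of ring in the frame of gauge between 0.015 and 0.021 m and y of ring in the frame of gauge between -0.012 and 0.012 m and angle between ring's own z axis and vertical below 0.12 rad and x of ring in the frame of gauge between 0.04 and 0.085 m and contact force between each of the fingers, jaw and ring below 0.05 N), for 0.2 s.
2. the moving jaw has come to press on the ring while a finger is on the wheel (z of ring in the frame of gauge between 0.015 and 0.021 m and y of ring in the frame of gauge between -0.012 and 0.012 m and angle between ring's own z axis and vertical below 0.12 rad and contact force between jaw and ring above 0.5 N and contact force between the fingers and wheel above 0.5 N), for 0.05 s.
At the end, for the whole second after the job is handed in: The ring stands flat on the bed (within 3 mm in height and 0.12 rad), within 12 mm of the jaws' centre line, against the fixed jaw (its centre 12 to 20 mm from the fixed face), held by the moving jaw with more than 0.3 N, at rest (z of ring in the frame of gauge between 0.015 and 0.021 m and y of ring in the frame of gauge between -0.012 and 0.012 m and angle between ring's own z axis and vertical below 0.12 rad and x of ring in the frame of gauge between 0.075 and 0.083 m and contact force between jaw and ring above 0.3 N and linear speed of ring below 0.01 m/s); the robot touches nothing.
It fails at once if the robot presses on the wheel with more than 15 N (contact force between any of the fingers, the arm and wheel above 15 N).
It fails at once if the jaw presses on the ring with more than 25 N (contact force between jaw and ring above 25 N).
It fails at once if the robot pushes the moving jaw directly with more than 4 N (contact force between any of the fingers, the arm and jaw above 4 N).
It fails at once if the ink pot, hand stamp or brush is moved by more than 20 mm (distance of any of inkpot, stamp, brush from where it was at the start of the episode above 0.02 m).
It also fails if it takes over 72 s, if anything falls off the work surface, if the arm or the gripper's body presses on something with over 40 N, if the wrist force passes 120 N, or if a joint passes its speed limit or range.

## Robot

A 6-joint arm with a two-finger parallel gripper is mounted at the origin on the work surface. World frame = base frame: x ahead of the robot, y to its left, z up, the work surface at z = 0. Lengths are in mm, angles in rad, forces in N, time in s.
With the tool pointing down it reaches from about 350 to 975 mm from the base axis. Payload 7.1 kg.
Tool frame: the origin (TCP) lies midway between the tips of the shut fingers; the grasp point (between the pads) lies ctrl.grip_point_offset behind it (ctrl.grip_point_offset is the distance from the TCP to the grasp point, in mm); z points along the fingers, y is the line along which they close (so a half turn about z gives the same grasp; the last joint's range is limited). The gripper opens to 88 mm and grips with 3 to 60 N. Pads are 20 mm wide; open, the fingers measure 115 mm over their backs; the gripper's body (75 mm by 178 mm) begins 61 mm behind the grasp point.
Start: joints at [1.158, 0.423, 1.63, -0, 1.089, -0.019], TCP at [239.78, 577.157, 222.675] pointing down, gripper open.
Joint ranges: [-3, 3], [-0.9, 2.11], [0.09, 2.58], [-1.31, 4.45], [0.11, 2.69], [-2.54, 2.54]. Speed limits (rad/s): [2.39, 2.39, 3.01, 3.14, 3.14, 3.14].

## Interface

Orientations are given as a rotation vector (axis times angle).
In Python, from workcell import ctrl, get_image, close_job, finder gives the robot as it stands.
- The arm moves only by the tool servo_tool, never from a script. Its argument "deltas" is a list of rows, each a list of 2 entries, a list of its own where there are three numbers: the shift along the tool's x, y, z in mm, then the turn, a rotation vector about the tool's x, y, z in rad. A call has 1 to 5 rows; each row is the pose to reach, as a shift and turn from the pose commanded when the call began, along the tool's axes at that moment; what a row does not reach only later rows make up. A row lasts 1/12 s, in which the tool goes at most 41.7 mm and 7.16 degrees, less where a joint would pass 70% of its speed; a pose out of reach is approached as far as the arm can. A call with a gripper value outside its range is refused whole. "grip" is the closure, from -1 (fully open) to 1 (shut), so that 0 is half open, set as the call begins (left out, the last holds). The fingers move at their own pace and stop on an object; the grip force is fixed at half the most. Time passes only in rows, so rows that repeat a pose let the fingers close. It gives the time, the measured TCP pose, the force, the opening and the grip force at its end, in the units of the state.
- ctrl.get_obs(): the state, without advancing time (a new reading comes with each control period).
- get_image(name): name is "side" or "top" or "wrist"; returns a dict with "frame" (400x640x3 uint8, blue, green, red), "depth" (400x640 float32, mm along the optical axis (not along the pixel's ray), 0 where there is no reading), "K" (3x3 intrinsics, pixels), "pose" (4x4, takes a point from camera to world coordinates). Camera axes: x right, y down, z forward; pixel columns grow to the right and rows downward; lengths in mm; the calibration is good to about 2 mm. The wrist camera is an equidistant fisheye: a pixel r from the principal point sees the ray r / f radians off the axis. A picture is of the moment at which its call begins.
- close_job(): hands the job in; it is judged then, once.
Trained networks look in a picture, given as the dict that the camera call returned (one of the last four; its "shot" number tells which), for a name from the list of things; names that differ only in an ending like _2 or _b are one class to them, and where a whole thing is asked for, a point or a joint stands for the part that bears it (a point fixed in the world has none). Each returns a list of dicts, best first, with "score" (0 to 1); they miss things now and then, are a little off and sometimes report something else, mostly with a low value. They report only what shows in the picture. A call takes as long as a camera call. They do not tell look-alikes from the thing itself.
- finder.search_frame(query, picture): "rect" ([centre column, centre row, width, height] as shares, 0 to 1, of the picture: columns of its width, rows of its height, round what is visible of it).
- finder.silhouettes(query, picture): "mask" (400x640 bool, what is visible of it) and "rect" ([centre column, centre row, width, height] as shares, 0 to 1, of the picture: columns of its width, rows of its height, round what is visible of it).
The state is a dict: "t": time; "qpos": joint angles; "qvel": joint speeds; "joint_torque": joint torques, N m; "ee_pos": TCP position; "orientation": TCP orientation; "ft_force": force on the tool from outside, world axes, zero at the start; "moment": the same for the moment, N m; "width": finger opening in mm; "grasp_force": force on a finger pad.
Only numpy, scipy, OpenCV 4.12 (cv2) and the standard library are available. Lean on these libraries where they do the work, as an engineer would, in place of code of your own. Each camera call takes 0.05 s, during which the arm holds its last target. There are 200 camera calls.

## Working session

There is one attempt and no reset: what is moved stays moved. The work goes in short steps, Python scripts to look and compute and a tool call to move; the robot and the scene stay as the last step left them, time stands still between calls to the robot, and variables do not carry over. Pictures are saved under pics/ and viewed, at most 10 in all, crops included, and the job is handed in when it is done.

Besides the shell and the picture viewer there is one more tool, called after ">>>" in YAML: its name, and indented under it one key for each argument. servo_tool: Moves the arm, as the interface text tells. Its arguments: {"type":"object","properties":{"deltas":{"type":"array","items":{"type":"array"}},"grip":{"type":"number"}},"required":["deltas"]}

```bash
mkdir -p pics
cat > h.py <<'E'
import numpy as np,cv2
from workcell import ctrl,get_image,close_job,finder
def cloud(p):
    d=p["depth"];K=p["K"];v,u=np.mgrid[:400,:640]
    c=np.stack([(u-K[0,2])/K[0,0]*d,(v-K[1,2])/K[1,1]*d,d],-1)
    w=c@p["pose"][:3,:3].T+p["pose"][:3,3]; w[d<=0]=np.nan
    return w
E
python3 - <<'E'
from h import *
np.set_printoptions(precision=1,suppress=True)
p={n:get_image(n) for n in("top","side")}
cv2.imwrite("pics/top.png",p["top"]["frame"]);cv2.imwrite("pics/side.png",p["side"]["frame"])
for n in p:
    w=cloud(p[n]); print(n,p[n]["pose"][:3,3])
    for q in("gauge","jaw","wheel","ring","inkpot","stamp","brush"):
        for r in finder.silhouettes(q,p[n])[:3]:
            m=r["mask"]; x=w[m]; x=x[~np.isnan(x[:,0])]
            if len(x)==0: continue
            print(q,round(r["score"],2),np.array(r["rect"])*[640,400,640,400],m.sum(),"med",np.median(x,0),"lo",np.percentile(x,3,0),"hi",np.percentile(x,97,0))
o=ctrl.get_obs();print(o,ctrl.grip_point_offset)
E
```

```text
top [ 437.     3.1 1098.9]
gauge 0.66 [297.7 202.   61.3  90.5] 2382 med [553.1  52.3  38. ] lo [446.7  -7.5  33.1] hi [660.  112.8  61.9]
jaw 0.57 [301.3 200.8  24.6  30.3] 240 med [571.7  44.9  46.8] lo [529.8  22.7  35. ] hi [592.   69.9  62.8]
jaw 0.54 [296.3 202.5  66.1  90.8] 2369 med [550.7  52.7  38. ] lo [446.7  -7.4  33.2] hi [658.2 112.3  61.9]
wheel 0.53 [284.4 231.8   9.8  17.1] 69 med [475.9  85.8  60.7] lo [461.5  78.2  54.4] hi [488.5  95.3  64.3]
ring 0.45 [411.8 211.   11.2   9.3] 35 med [ 537.6 -258.4   14.2] lo [ 527.5 -262.1    1.7] hi [ 548.1 -233.5   20.1]
inkpot 0.81 [232.8 203.4  19.3  13.6] 254 med [548.5 221.   45.2] lo [531.  205.7  12.8] hi [566.5 241.4  49.9]
stamp 0.74 [161.5 201.2  17.5  15.5] 267 med [551.  397.2  20.7] lo [535.  384.9   3.7] hi [570.9 415.8  77.3]
stamp 0.56 [284.7 230.4  10.4  19.5] 88 med [475.9  86.1  59.7] lo [461.4  76.3  45.9] hi [491.1  96.6  64.4]
brush 0.58 [464.3 192.4  31.6  63.7] 793 med [ 566.6 -374.5   19.1] lo [ 509.4 -412.5    6.9] hi [ 655.4 -341.3   23.9]
side [ 322.5 -863.4  778.9]
gauge 0.62 [309.1 209.4 107.8  37
[... 697 characters left out ...]
med [551.7 214.   27.8] lo [533.4 203.6  -0.2] hi [582.3 284.3  47.1]
stamp 0.77 [279.7 138.   12.4  26.3] 221 med [554.1 395.4  26.3] lo [539.5 383.7   3.1] hi [569.7 407.2  75.2]
brush 0.72 [385.2 358.8 101.6  27.1] 1654 med [ 565.2 -381.1   16.9] lo [ 508.6 -417.5    5.4] hi [ 654.7 -344.    21.1]
{'t': 0.8, 'qpos': array([ 1.2,  0.4,  1.6, -0. ,  1.1, -0. ]), 'qvel': array([ 0.,  0., -0., -0., -0., -0.]), 'joint_torque': array([  0. , -54.5, -27.4,   0.1,   0. ,  -0. ]), 'ee_pos': array([239.8, 577.1, 222.7]), 'orientation': array([ 0.6,  3.1, -0. ]), 'ft_force': array([ 0. ,  0.2, -0.2]), 'moment': array([ 0., -0., -0.]), 'grasp_force': 0.0, 'width': 87.5498202694075} 18.700000000000003
```

Run:
```python
from h import *
np.set_printoptions(precision=1,suppress=True)
t=cv2.imread("pics/top.png");s=cv2.imread("pics/side.png")
a=cv2.resize(s[280:340,270:400],(780,360),interpolation=cv2.INTER_CUBIC)
b=cv2.resize(t[150:260,250:445],(425,240),interpolation=cv2.INTER_CUBIC)
c=cv2.resize(s[180:240,245:370],(355,240),interpolation=cv2.INTER_CUBIC)
cv2.imwrite("pics/c1.png",np.vstack([a,np.hstack([b,c])]))
# gauge geometry: bed/top plan
for n in("top","side"):
    p=get_image(n);w=cloud(p)
    m=finder.silhouettes("gauge",p)[0]["mask"]
    x=w[m];x=x[~np.isnan(x[:,0])]
    print(n,cv2.minAreaRect(x[x[:,2]>25][:,:2].astype(np.float32)))
    bed=x[(x[:,2]>28)&(x[:,2]<42)]; print("bed z",np.median(bed[:,2]))
    hi=w.reshape(-1,3); hi=hi[(hi[:,2]>46)&(hi[:,2]<75)&(abs(hi[:,0]-550)<150)&(abs(hi[:,1]-50)<90)]
    k=np.float32(hi[:,:2]); 
    img=np.zeros((300,300),np.uint8); img[(hi[:,0]-400).astype(int).clip(0,299),(hi[:,1]+100).astype(int).clip(0,299)]=255
    img=cv2.dilate(img,np.ones((7,7)));q,L=cv2.connectedComponents(img)
    l=L[(hi[:,0]-400).astype(int).clip(0,299),(hi[:,1]+100).astype(int).clip(0,299)]
    for i in range(1,q):
        h=hi[l==i]
        if len(h)>8: print(len(h),cv2.minAreaRect(h[:,:2].astype(np.float32)),np.median(h,0),h[:,2].max())
    for r in finder.silhouettes("ring",p): 
        m=r["mask"];x=w[m];x=x[~np.isnan(x[:,0])];f=p["frame"][m];print(r["score"],np.median(x,0),"bgr",f.mean(0))
```

```text
top ((554.1464233398438, 52.85500717163086), (64.33966064453125, 250.37355041503906), 66.07941436767578)
bed z 36.881480842468704
560 ((519.80322265625, 68.25202941894531), (40.051082611083984, 154.8826446533203), 66.46253967285156) [488.5  79.3  55. ] 67.09493089757302
85 ((649.6959228515625, 10.33586311340332), (24.166275024414062, 20.402450561523438), 66.537841796875) [648.1  10.5  60.3] 66.24654945651446
0.57 [ 462.3 -246.9   11.2] bgr [ 69.9 115.9 108.8]
0.48 [ 535.6 -248.3   13.5] bgr [129.9 142.5 160.3]
side ((556.32666015625, 52.635597229003906), (71.7571029663086, 248.88619995117188), 66.53588104248047)
bed z 35.21230962394668
320 ((493.2300109863281, 80.65425109863281), (44.793006896972656, 92.72152709960938), 67.2630844116211) [478.   81.2  53.1] 62.94910892184362
88 ((582.56787109375, 40.846168518066406), (27.07589340209961, 23.770320892333984), 75.05857849121094) [582.7  35.5  57.8] 62.38045302586863
92 ((651.9434814453125, 10.133041381835938), (27.020790100097656, 19.58599090576172), 62.72941970825195) [650.7   3.8  57.9] 62.25803828272626
0.71 [ 538.4 -252.1    9.4] bgr [ 94.4 100.9 109.6]
0.71 [ 463.3 -250.4   11.1] bgr [34.3 79.9 50.9]
0.47 [ 588.5 -186.8    9.8] bgr [32.2 75.3 47. ]
```

View pics/c1.png

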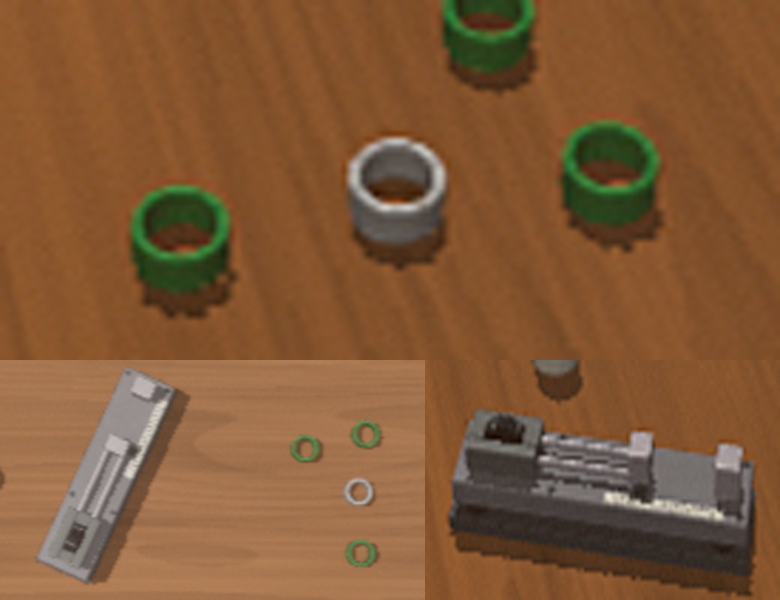

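```bash
cat >> h.py <<'E'
from scipy.spatial.transform import Rotation as R
# closing axis (tool y) along angle a in the world, tool z down
def goal(xyz,a):
    o=ctrl.get_obs();C=R.from_rotvec(o["orientation"]);best=None
    for s in(0,np.pi):
        y=np.array([np.cos(a+s),np.sin(a+s),0]);z=np.array([0,0,-1.]);x=np.cross(y,z)
        t=(C.inv()*R.from_matrix(np.c_[x,y,z])).as_rotvec()
        if best is None or abs(t).sum()<abs(best).sum():best=t
    print("shift",C.inv().apply(np.array(xyz)-o["ee_pos"]).round(1),"turn",best.round(3),"| pos",o["ee_pos"].round(1),"q",o["qpos"].round(2),"f",o["ft_force"].round(1),"w",round(o["width"],1),"t",o["t"])
E
python3 -c "
from h import *
print(R.from_rotvec(ctrl.get_obs()['orientation']).as_matrix().round(3))
goal([537,-249,150],1.157)"
```

```text
[[-0.923  0.384 -0.   ]
 [ 0.384  0.923 -0.   ]
 [ 0.    -0.    -1.   ]]
shift [-591.5 -648.9   72.7] turn [-0.   -0.    0.02] | pos [239.8 577.1 222.7] q [ 1.16  0.42  1.63  0.    1.09 -0.02] f [0.1 0.5 0.4] w 87.8 t 1.1
```

>>> servo_tool:
  deltas:
    - [[-28, -30, 0], [0, 0, 0.02]]
    - [[-56, -60, 0], [0, 0, 0.02]]
    - [[-84, -90, 0], [0, 0, 0.02]]
    - [[-112, -120, 0], [0, 0, 0.02]]
    - [[-140, -150, 0], [0, 0, 0.02]]
  grip: -0.4

```text
t: 1.52
ee_pos: [311.7, 383.2, 222.7]
orientation: [0.644, 3.075, 0.0]
ft_force: [1.0, 0.9, -0.1]
width: 62.1
grasp_force: 0.0
```

>>> servo_tool:
  deltas:
    - [[-28, -30, 0], [0, 0, 0]]
    - [[-56, -60, 0], [0, 0, 0]]
    - [[-84, -90, 0], [0, 0, 0]]
    - [[-112, -120, 0], [0, 0, 0]]
    - [[-140, -150, 0], [0, 0, 0]]

```text
t: 1.93
ee_pos: [379.6, 189.5, 223.0]
orientation: [0.644, 3.074, 0.001]
ft_force: [1.1, 0.6, 0.5]
width: 61.5
grasp_force: 0.0
```

>>> servo_tool:
  deltas:
    - [[-28, -30, 0], [0, 0, 0]]
    - [[-56, -60, 0], [0, 0, 0]]
    - [[-84, -90, 0], [0, 0, 0]]
    - [[-112, -120, 0], [0, 0, 0]]
    - [[-140, -150, 0], [0, 0, 0]]

```text
t: 2.35
ee_pos: [447.6, -4.5, 223.1]
orientation: [0.645, 3.074, 0.0]
ft_force: [1.3, 0.4, -0.2]
width: 61.3
grasp_force: 0.0
```

>>> servo_tool:
  deltas:
    - [[-28, -30, 0], [0, 0, 0]]
    - [[-56, -60, 0], [0, 0, 0]]
    - [[-84, -90, 0], [0, 0, 0]]
    - [[-112, -120, 0], [0, 0, 0]]
    - [[-140, -150, 0], [0, 0, 0]]

```text
t: 2.77
ee_pos: [515.4, -198.2, 222.8]
orientation: [0.646, 3.074, 0.0]
ft_force: [1.5, 0.2, -0.1]
width: 61.4
grasp_force: 0.0
```

```bash
python3 -c "
from h import *
goal([537,-249,120],1.157)"
```

```text
shift [-40.2 -37.8 102.9] turn [ 0.  0. -0.] | pos [ 515.4 -198.2  222.8] q [-0.39  0.32  1.79  0.    1.03 -1.55] f [ 1.5  0.2 -0.1] w 61.4 t 2.7667
```

>>> servo_tool:
  deltas:
    - [[-14, -13, 25], [0, 0, 0]]
    - [[-27, -25, 50], [0, 0, 0]]
    - [[-40, -38, 75], [0, 0, 0]]
    - [[-40, -38, 103], [0, 0, 0]]
    - [[-40, -38, 103], [0, 0, 0]]

```text
t: 3.18
ee_pos: [533.5, -246.4, 114.7]
orientation: [-0.646, -3.066, -0.003]
ft_force: [-1.0, 1.1, 0.4]
width: 61.1
grasp_force: 0.0
```

```bash
cat >> h.py <<'E'
def wpix(p,uv,z):  # fisheye pixel -> world on plane z
    K=p["K"];d=np.array([(uv[0]-K[0,2])/K[0,0],(uv[1]-K[1,2])/K[1,1]]);r=np.hypot(*d)
    ray=np.r_[d/max(r,1e-9)*np.sin(r),np.cos(r)];ray=p["pose"][:3,:3]@ray;c=p["pose"][:3,3]
    return c+ray*(z-c[2])/ray[2]
E
python3 - <<'E'
from h import *
np.set_printoptions(precision=1,suppress=True)
goal([537,-249,2.5],1.157)
p=get_image("wrist");cv2.imwrite("pics/w1.png",p["frame"]);print(p["K"],p["pose"])
for r in finder.silhouettes("ring",p):
    m=r["mask"];v,u=np.nonzero(m);c=cv2.minEnclosingCircle(np.c_[u,v].astype(np.float32))
    print(round(r["score"],2),c,p["frame"][m].mean(0),wpix(p,c[0],12))
E
```

```text
shift [ -5.1  -1.  112.2] turn [ 0. -0. -0.] | pos [ 533.5 -246.4  114.7] q [-0.5  0.5  1.8  0.   0.9 -1.6] f [-1.   1.1  0.4] w 61.1 t 3.1833
[[309.7   0.  319.9]
 [  0.  309.7 199.9]
 [  0.    0.    1. ]] [[   0.4    0.9    0.3  461.8]
 [   0.9   -0.4   -0.1 -214.8]
 [   0.     0.3   -1.   277. ]
 [   0.     0.     0.     1. ]]
0.98 ((402.9356994628906, 223.7863006591797), 18.2448673248291) [ 71.3 139.   75.4] [ 586.  -184.6   12. ]
0.96 ((319.375, 201.875), 19.174463272094727) [188.3 198.5 208.6] [ 534.6 -247.5   12. ]
0.82 ((283.6065979003906, 128.78041076660156), 18.793027877807617) [ 90.  175.2  94.1] [ 462.7 -249.    12. ]
0.68 ((338.6183166503906, 268.0070495605469), 17.82488250732422) [ 70.3 137.8  78.9] [ 603.6 -257.6   12. ]
0.27 ((602.5, 33.0), 16.620868682861328) [67.9 70.8 72.9] [480.2 143.4  12. ]
```

View pics/w1.png

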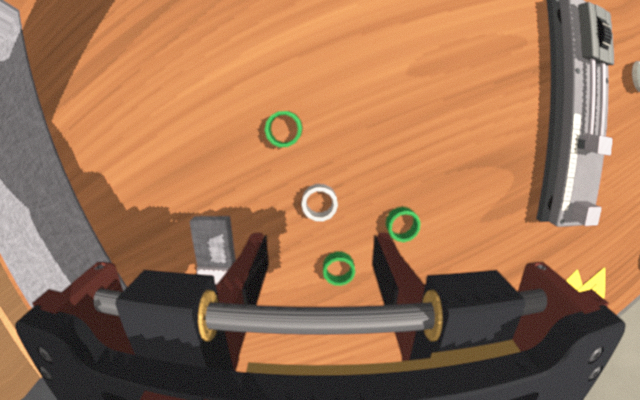

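>>> servo_tool:
  deltas:
    - [[-4, -0.5, 35], [0, 0, 0]]
    - [[-4, -0.5, 70], [0, 0, 0]]
    - [[-4, -0.5, 95], [0, 0, 0]]
    - [[-4, -0.5, 111], [0, 0, 0]]
    - [[-4, -0.5, 111], [0, 0, 0]]

```text
t: 3.7
ee_pos: [539.1, -247.9, 7.7]
orientation: [-0.644, -3.072, -0.001]
ft_force: [-0.5, -0.2, -0.2]
width: 61.4
grasp_force: 0.0
```

```bash
python3 -c "
from h import *
goal([536,-248,2.5],1.157)"
```

```text
shift [ 2.8 -1.4  5.2] turn [ 0.    -0.003  0.001] | pos [ 539.1 -247.9    7.7] q [-0.45  0.69  1.79  0.    0.66 -1.61] f [-0.5 -0.2 -0.2] w 61.4 t 3.7
```

>>> servo_tool:
  deltas:
    - [[0, 0, 0], [0, 0, 0]]
    - [[0, 0, 0], [0, 0, 0]]

```text
t: 3.87
ee_pos: [541.5, -249.3, 11.0]
orientation: [0.644, 3.072, -0.001]
ft_force: [0.2, -0.0, 1.1]
width: 61.8
grasp_force: 0.0
```

```bash
python3 -c "
from h import *
goal([536,-248,2.5],1.157)"
```

```text
shift [ 5.6 -1.   8.5] turn [-0.     0.003  0.   ] | pos [ 541.5 -249.3   11. ] q [-0.45  0.68  1.79  0.    0.67 -1.61] f [ 0.2 -0.   1.1] w 61.8 t 3.8667
```

>>> servo_tool:
  deltas:
    - [[5.5, -1, 4], [0, 0.003, 0]]
    - [[5.5, -1, 8], [0, 0.003, 0]]
    - [[5.5, -1, 8], [0, 0.003, 0]]
    - [[5.5, -1, 8], [0, 0.003, 0]]

```text
t: 4.2
ee_pos: [534.5, -247.7, 1.0]
orientation: [-0.645, -3.072, -0.001]
ft_force: [-0.5, 0.3, -0.1]
width: 61.5
grasp_force: 0.0
```

>>> servo_tool:
  deltas:
    - [[0, 0, 0], [0, 0, 0]]
    - [[0, 0, 0], [0, 0, 0]]
    - [[0, 0, 0], [0, 0, 0]]
    - [[0, 0, 0], [0, 0, 0]]
    - [[0, 0, 0], [0, 0, 0]]
  grip: 1

```text
t: 4.62
ee_pos: [534.6, -247.6, 0.7]
orientation: [-0.645, -3.072, -0.001]
ft_force: [-0.2, 0.2, -0.2]
width: 32.0
grasp_force: 24.1
```

>>> servo_tool:
  deltas:
    - [[0, 0, 0], [0, 0, 0]]
    - [[0, 0, 0], [0, 0, 0]]
    - [[0, 0, 0], [0, 0, 0]]

```text
t: 4.87
ee_pos: [534.6, -247.6, 0.7]
orientation: [-0.645, -3.072, -0.001]
ft_force: [0.5, -0.3, -0.1]
width: 31.1
grasp_force: 30.0
```

>>> servo_tool:
  deltas:
    - [[0, 0, -30], [0, 0, 0]]
    - [[0, 0, -65], [0, 0, 0]]
    - [[0, 0, -100], [0, 0, 0]]
    - [[0, 0, -120], [0, 0, 0]]
    - [[0, 0, -120], [0, 0, 0]]

```text
t: 5.28
ee_pos: [537.6, -249.1, 125.4]
orientation: [0.644, 3.07, -0.002]
ft_force: [0.5, -0.4, 1.2]
width: 31.5
grasp_force: 30.0
```

```bash
python3 -c "
from h import *
goal([620,23.7,120],1.157)"
```

```text
shift [ 34.2 282.9   5.2] turn [-0.     0.005  0.   ] | pos [ 537.6 -249.1  125.4] q [-0.45  0.5   1.77 -0.    0.87 -1.61] f [ 0.5 -0.4  1.2] w 31.5 t 5.2833
```

>>> servo_tool:
  deltas:
    - [[4, 35, 0], [0, 0, 0]]
    - [[8, 70, 0], [0, 0, 0]]
    - [[12, 105, 0], [0, 0, 0]]
    - [[16, 140, 0], [0, 0, 0]]
    - [[20, 175, 0], [0, 0, 0]]

```text
t: 5.7
ee_pos: [586.4, -77.9, 119.6]
orientation: [-0.645, -3.07, -0.001]
ft_force: [0.7, -0.2, -0.4]
width: 31.4
grasp_force: 30.0
```

>>> servo_tool:
  deltas:
    - [[4, 30, 0], [0, 0, 0]]
    - [[8, 60, 0], [0, 0, 0]]
    - [[12, 90, 0], [0, 0, 0]]
    - [[14, 108, 0], [0, 0, 0]]
    - [[14, 108, 0], [0, 0, 0]]

```text
t: 6.12
ee_pos: [617.8, 28.4, 119.6]
orientation: [-0.64, -3.072, -0.002]
ft_force: [0.9, -0.4, -0.0]
width: 31.6
grasp_force: 30.0
```

>>> servo_tool:
  deltas:
    - [[0, 0, 0], [0, 0, 0]]
    - [[0, 0, 0], [0, 0, 0]]
    - [[0, 0, 0], [0, 0, 0]]

```text
t: 6.37
ee_pos: [616.8, 23.9, 120.2]
orientation: [-0.646, -3.07, -0.0]
ft_force: [0.6, 0.3, 0.2]
width: 31.2
grasp_force: 30.0
```

Run:
```python
from h import *
np.set_printoptions(precision=1,suppress=True)
goal([620,23.7,40],1.157)
p=get_image("wrist");cv2.imwrite("pics/w2.png",p["frame"])
for n in("ring","jaw","fixed_face","wheel","gauge"):
  for r in finder.silhouettes(n,p)[:3]:
    m=r["mask"];v,u=np.nonzero(m)
    print(n,round(r["score"],2),u.min(),u.max(),v.min(),v.max(),p["frame"][m].mean(0),wpix(p,(u.mean(),v.mean()),60))
```

```text
shift [-3.3  1.1 80.2] turn [-0. -0. -0.] | pos [616.8  23.9 120.2] q [ 0.   0.5  1.7  0.   0.9 -1.1] f [0.6 0.3 0.2] w 31.2 t 6.3667
ring 0.75 125 154 231 262 [44.2 86.2 47.3] [ 579.  -138.1   60. ]
ring 0.71 48 70 160 186 [43.2 84.2 43.8] [ 477.6 -191.    60. ]
jaw 0.82 294 339 51 177 [207.2 208.5 216.7] [555.   51.5  60. ]
fixed_face 0.86 280 363 0 268 [172.9 176.5 183.9] [552.2  53.8  60. ]
wheel 0.65 313 332 0 34 [73.5 76.  78.2] [481.7  85.5  60. ]
gauge 0.73 282 363 0 268 [173.6 177.  184.1] [551.6  54.   60. ]
```

View pics/w2.png

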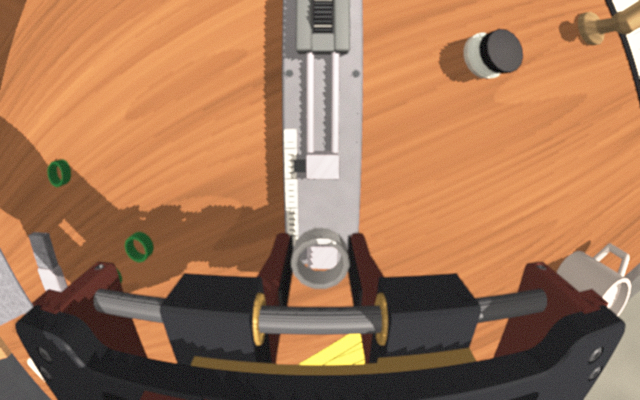

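Run:
```python
from h import *
np.set_printoptions(precision=1,suppress=True)
p=get_image("wrist")
a=wpix(p,(322.5,166),60);b=wpix(p,(323,257),60);w=wpix(p,(322.5,14),60)
r=wpix(p,(320,256),135.5);print(a,b,w,"ring",r,np.linalg.norm(a-b),np.arctan2(*(b-w)[[1,0]]))
f=p["frame"][150:300,240:400];cv2.imwrite("pics/w2c.png",cv2.resize(f,(800,600*125//100*1//1)[:1]+(600,),interpolation=cv2.INTER_CUBIC))
```

```text
[583.1  41.5  60. ] [650.9  12.2  60. ] [480.7  86.7  60. ] ring [613.7  25.9 135.5] 73.77110497025316 -0.4127770637918598
```

View pics/w2c.png

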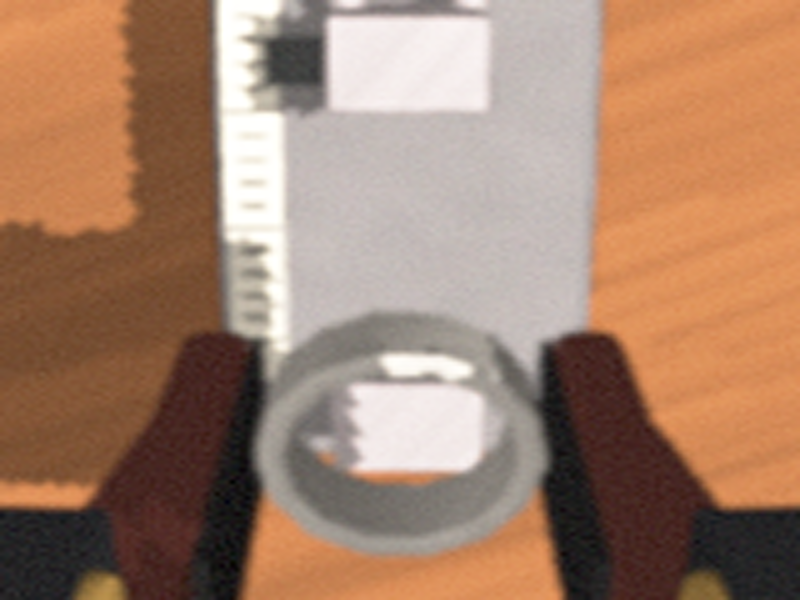

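>>> servo_tool:
  deltas:
    - [[-3.5, 1.5, 20], [0, 0, 0]]
    - [[-3.5, 1.5, 40], [0, 0, 0]]
    - [[-3.5, 1.5, 60], [0, 0, 0]]
    - [[-3.5, 1.5, 76], [0, 0, 0]]
    - [[-3.5, 1.5, 76], [0, 0, 0]]

```text
t: 7.13
ee_pos: [618.7, 24.9, 41.7]
orientation: [-0.644, -3.067, 0.001]
ft_force: [-0.5, 0.1, -0.7]
width: 31.5
grasp_force: 30.0
```

>>> servo_tool:
  deltas:
    - [[0, 0, 0], [0, 0, 0]]
    - [[0, 0, 0], [0, 0, 0]]
    - [[0, 0, 0], [0, 0, 0]]

```text
t: 7.38
ee_pos: [622.1, 25.1, 46.1]
orientation: [-0.645, -3.074, -0.002]
ft_force: [0.2, 0.6, -0.0]
width: 31.3
grasp_force: 30.0
```

>>> servo_tool:
  deltas:
    - [[0, 0, 2], [0, 0, 0]]
    - [[0, 0, 4], [0, 0, 0]]
    - [[0, 0, 5], [0, 0, 0]]
    - [[0, 0, 5], [0, 0, 0]]
    - [[0, 0, 5], [0, 0, 0]]

```text
t: 7.8
ee_pos: [621.0, 25.1, 39.8]
orientation: [-0.645, -3.072, -0.001]
ft_force: [-0.0, 0.0, -0.7]
width: 31.1
grasp_force: 30.0
```

>>> servo_tool:
  deltas:
    - [[0, 0, 1], [0, 0, 0]]
    - [[0, 0, 1.5], [0, 0, 0]]
    - [[0, 0, 1.5], [0, 0, 0]]

```text
t: 8.05
ee_pos: [620.9, 25.1, 38.1]
orientation: [-0.645, -3.071, -0.001]
ft_force: [-0.2, 0.3, 0.0]
width: 31.0
grasp_force: 30.0
```

>>> servo_tool:
  deltas:
    - [[0, 0, 1], [0, 0, 0]]
    - [[0, 0, 1], [0, 0, 0]]
    - [[0, 0, 1], [0, 0, 0]]

```text
t: 8.3
ee_pos: [621.0, 25.1, 37.2]
orientation: [-0.645, -3.072, -0.001]
ft_force: [-0.3, -0.2, 0.2]
width: 31.5
grasp_force: 30.0
```

>>> servo_tool:
  deltas:
    - [[0, 0, 1], [0, 0, 0]]
    - [[0, 0, 1], [0, 0, 0]]
    - [[0, 0, 1], [0, 0, 0]]

```text
t: 8.55
ee_pos: [621.2, 25.1, 36.3]
orientation: [-0.645, -3.072, -0.001]
ft_force: [0.6, 0.8, 1.3]
width: 31.4
grasp_force: 30.0
```

>>> servo_tool:
  deltas:
    - [[0, 0, 0.6], [0, 0, 0]]
    - [[0, 0, 0.6], [0, 0, 0]]
    - [[0, 0, 0.6], [0, 0, 0]]

```text
t: 8.8
ee_pos: [621.2, 25.1, 35.9]
orientation: [-0.645, -3.072, -0.001]
ft_force: [-0.2, 0.2, 3.5]
width: 31.4
grasp_force: 30.0
```

>>> servo_tool:
  deltas:
    - [[0, 0, 0.6], [0, 0, 0]]
    - [[0, 0, 0.6], [0, 0, 0]]
    - [[0, 0, 0.6], [0, 0, 0]]

```text
t: 9.05
ee_pos: [621.2, 25.1, 35.5]
orientation: [-0.645, -3.072, -0.001]
ft_force: [-0.8, 0.2, 5.8]
width: 31.4
grasp_force: 30.0
```

>>> servo_tool:
  deltas:
    - [[0, 0, -0.8], [0, 0, 0]]
    - [[0, 0, -0.8], [0, 0, 0]]

```text
t: 9.22
ee_pos: [621.2, 25.1, 36.0]
orientation: [-0.645, -3.072, -0.001]
ft_force: [0.8, -0.2, 2.5]
width: 31.0
grasp_force: 30.0
```

>>> servo_tool:
  deltas:
    - [[0, 0, 0], [0, 0, 0]]
    - [[0, 0, 0], [0, 0, 0]]
    - [[0, 0, 0], [0, 0, 0]]
    - [[0, 0, 0], [0, 0, 0]]
    - [[0, 0, 0], [0, 0, 0]]
  grip: -0.3

```text
t: 9.63
ee_pos: [621.1, 25.1, 35.9]
orientation: [-0.645, -3.072, -0.001]
ft_force: [0.5, 0.6, 1.3]
width: 56.4
grasp_force: 1.2
```

>>> servo_tool:
  deltas:
    - [[0, 0, -20], [0, 0, 0]]
    - [[0, 0, -45], [0, 0, 0]]
    - [[0, 0, -70], [0, 0, 0]]
    - [[0, 0, -90], [0, 0, 0]]
    - [[0, 0, -90], [0, 0, 0]]

```text
t: 10.05
ee_pos: [623.7, 25.0, 129.7]
orientation: [0.645, 3.072, 0.003]
ft_force: [0.6, -0.2, -0.1]
width: 57.0
grasp_force: 0.0
```

>>> servo_tool:
  deltas:
    - [[0, 0, 0], [0, 0, 0]]
    - [[0, 0, 0], [0, 0, 0]]
    - [[0, 0, 0], [0, 0, 0]]
  grip: 1

```text
t: 10.3
ee_pos: [620.2, 24.9, 124.3]
orientation: [-0.644, -3.069, -0.0]
ft_force: [0.2, 0.6, 0.5]
width: 40.6
grasp_force: 0.0
```

Run:
```python
from h import *
np.set_printoptions(precision=1,suppress=True)
goal([476.2,86.5,90],1.157);goal([476.2,86.5,90],-.413)
p=get_image("wrist")
f=p["frame"]
cv2.imwrite("pics/w3.png",cv2.resize(f[0:300,200:440],(480,600),interpolation=cv2.INTER_CUBIC))
for n in("ring","jaw","wheel"):
  for r in finder.silhouettes(n,p)[:2]:
    m=r["mask"];v,u=np.nonzero(m);print(n,round(r["score"],2),u.min(),u.max(),v.min(),v.max(),wpix(p,((u.min()+u.max())/2,(v.min()+v.max())/2),{"ring":50,"jaw":60,"wheel":61}[n]))
```

```text
shift [156.4  -1.5  35.1] turn [-0. -0. -0.] | pos [620.2  24.9 124.3] q [ 0.   0.5  1.7  0.   0.9 -1.1] f [0.2 0.6 0.5] w 40.6 t 10.3
shift [156.4  -1.5  35.1] turn [-0.  -0.   1.6] | pos [620.2  24.9 124.3] q [ 0.   0.5  1.7  0.   0.9 -1.1] f [0.2 0.6 0.5] w 40.6 t 10.3
ring 0.94 125 152 228 257 [ 581.2 -147.2   50. ]
ring 0.75 48 71 156 183 [ 474.9 -202.8   50. ]
jaw 0.79 291 335 49 174 [546.6  51.7  60. ]
wheel 0.97 311 329 0 31 [482.7  85.4  61. ]
wheel 0.47 291 336 49 174 [546.8  52.1  61. ]
```

View pics/w3.png

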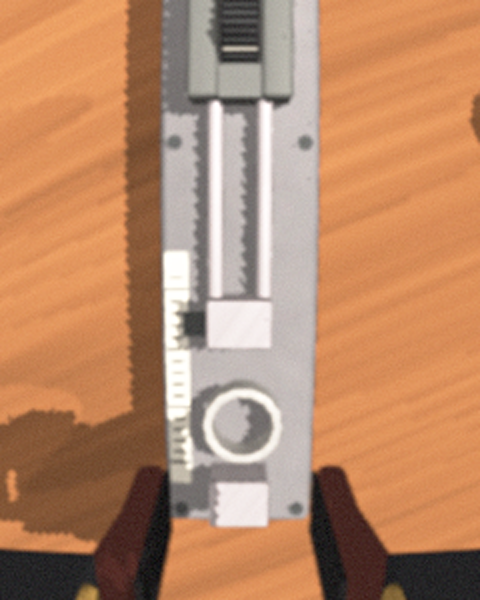

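>>> servo_tool:
  deltas:
    - [[33, -0.5, 0], [0, 0, 0]]
    - [[66, -1, 0], [0, 0, 0]]
    - [[99, -1.5, 0], [0, 0, 0]]
    - [[132, -1.5, 10], [0, 0, 0]]
    - [[164, -1.5, 20], [0, 0, 0]]

```text
t: 10.92
ee_pos: [469.3, 89.9, 106.3]
orientation: [-0.646, -3.072, -0.002]
ft_force: [-0.1, 0.8, -0.8]
width: 0.6
grasp_force: 0.0
```

>>> servo_tool:
  deltas:
    - [[0, 0, 8], [0, 0, 0]]
    - [[0, 0, 16], [0, 0, 0]]
    - [[0, 0, 16], [0, 0, 0]]
    - [[0, 0, 16], [0, 0, 0]]
    - [[0, 0, 16], [0, 0, 0]]

```text
t: 11.33
ee_pos: [472.0, 89.3, 90.5]
orientation: [-0.646, -3.073, -0.002]
ft_force: [0.0, -0.4, 0.2]
width: 0.2
grasp_force: 0.0
```

Run:
```python
from h import *
np.set_printoptions(precision=1,suppress=True)
goal([476.3-9*.916,86.6+9*.401,64],1.157)
p=get_image("side");w=cloud(p);cv2.imwrite("pics/s4.png",cv2.resize(p["frame"][150:240,215:365],(800,480),interpolation=cv2.INTER_CUBIC))
```

```text
shift [ 3.9 -0.8 26.5] turn [ 0. -0. -0.] | pos [472.   89.3  90.5] q [ 0.2  0.4  2.   0.   0.7 -1. ] f [ 0.  -0.4  0.2] w 0.2 t 11.3333
```

View pics/s4.png

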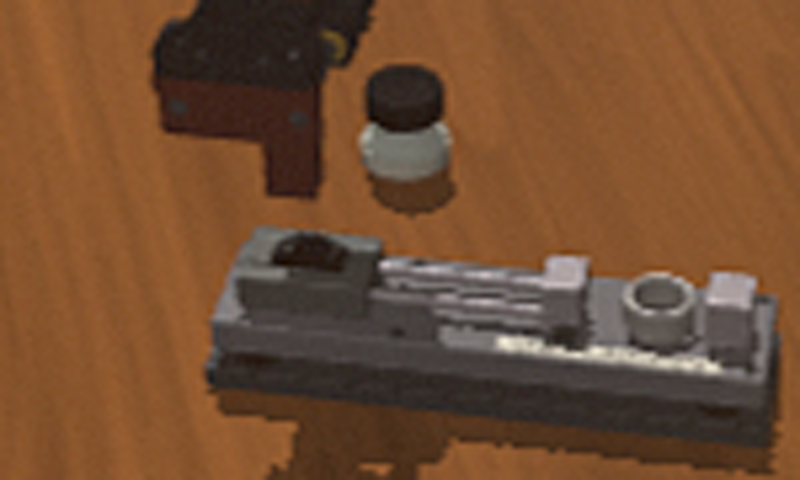

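>>> servo_tool:
  deltas:
    - [[2, -0.4, 12], [0, 0, 0]]
    - [[4, -0.8, 22], [0, 0, 0]]
    - [[4, -0.8, 25], [0, 0, 0]]
    - [[4, -0.8, 25], [0, 0, 0]]
    - [[4, -0.8, 25], [0, 0, 0]]

```text
t: 11.8
ee_pos: [466.5, 90.4, 65.3]
orientation: [-0.645, -3.071, -0.001]
ft_force: [-0.6, 0.6, 0.1]
width: 0.0
grasp_force: 0.0
```

>>> servo_tool:
  deltas:
    - [[0, 0, 1], [0, 0, 0]]
    - [[0, 0, 1], [0, 0, 0]]
    - [[0, 0, 1], [0, 0, 0]]

```text
t: 12.05
ee_pos: [466.6, 90.5, 64.6]
orientation: [-0.645, -3.072, -0.001]
ft_force: [0.3, -0.4, -0.6]
width: 0.4
grasp_force: 0.0
```

>>> servo_tool:
  deltas:
    - [[0, 0, 1], [0, 0, 0]]
    - [[0, 0, 1], [0, 0, 0]]
    - [[0, 0, 1], [0, 0, 0]]

```text
t: 12.3
ee_pos: [466.4, 90.5, 63.4]
orientation: [-0.645, -3.072, -0.001]
ft_force: [-0.9, 0.1, -0.2]
width: 0.5
grasp_force: 0.0
```

>>> servo_tool:
  deltas:
    - [[0, 0, 1], [0, 0, 0]]
    - [[0, 0, 1], [0, 0, 0]]
    - [[0, 0, 1], [0, 0, 0]]

```text
t: 12.55
ee_pos: [466.4, 90.5, 62.3]
orientation: [-0.645, -3.072, -0.001]
ft_force: [0.1, 0.3, 0.4]
width: 0.5
grasp_force: 0.0
```

>>> servo_tool:
  deltas:
    - [[-2, 0, 0], [0, 0, 0]]
    - [[-2, 0, 0.8], [0, 0, 0]]
    - [[-2, 0, 0.8], [0, 0, 0]]
    - [[-2, 0, 0.8], [0, 0, 0]]

```text
t: 12.88
ee_pos: [468.6, 89.7, 61.7]
orientation: [-0.645, -3.072, -0.001]
ft_force: [-0.1, 0.0, 2.2]
width: 0.4
grasp_force: 1.1
```

>>> servo_tool:
  deltas:
    - [[0, 0, 0.8], [0, 0, 0]]
    - [[0, 0, 0.8], [0, 0, 0]]
    - [[0, 0, 0.8], [0, 0, 0]]

```text
t: 13.13
ee_pos: [468.6, 89.7, 61.1]
orientation: [-0.645, -3.073, -0.001]
ft_force: [-0.4, -0.9, 5.7]
width: 0.8
grasp_force: 2.9
```

>>> servo_tool:
  deltas:
    - [[-1, 0, 0.1], [0, 0, 0]]
    - [[-2.5, 0, 0.1], [0, 0, 0]]
    - [[-4.5, 0, 0.1], [0, 0, 0]]
    - [[-6.5, 0, 0.1], [0, 0, 0]]
    - [[-8.5, 0, 0.1], [0, 0, 0]]

```text
t: 13.55
ee_pos: [475.9, 86.4, 60.9]
orientation: [-0.645, -3.071, -0.001]
ft_force: [-1.4, 1.1, 6.1]
width: 0.3
grasp_force: 3.5
```

>>> servo_tool:
  deltas:
    - [[-2, 0, 0], [0, 0, 0]]
    - [[-4, 0, 0], [0, 0, 0]]
    - [[-6, 0, 0], [0, 0, 0]]
    - [[-8, 0, 0], [0, 0, 0]]
    - [[-9, 0, 0], [0, 0, 0]]

```text
t: 13.97
ee_pos: [484.2, 82.7, 60.9]
orientation: [-0.645, -3.071, -0.001]
ft_force: [-1.5, 0.9, 5.5]
width: 0.6
grasp_force: 3.3
```

>>> servo_tool:
  deltas:
    - [[0, 0, -4], [0, 0, 0]]
    - [[0, 0, -8], [0, 0, 0]]
    - [[9, 0, -8], [0, 0, 0]]
    - [[18, 0, -8], [0, 0, 0]]
    - [[18, 0, -8], [0, 0, 0]]

```text
t: 14.38
ee_pos: [465.1, 90.2, 68.3]
orientation: [-0.643, -3.069, 0.0]
ft_force: [-0.8, 0.3, -0.1]
width: 0.2
grasp_force: 0.0
```

>>> servo_tool:
  deltas:
    - [[0, 0, 2], [0, 0, 0]]
    - [[0, 0, 4], [0, 0, 0]]
    - [[0, 0, 6], [0, 0, 0]]
    - [[0, 0, 6], [0, 0, 0]]
    - [[0, 0, 6], [0, 0, 0]]

```text
t: 14.8
ee_pos: [467.8, 89.8, 62.4]
orientation: [-0.645, -3.071, -0.001]
ft_force: [0.8, -0.0, 0.1]
width: 0.4
grasp_force: 0.0
```

>>> servo_tool:
  deltas:
    - [[-0.5, 0, 1], [0, 0, 0]]
    - [[-0.5, 0, 1.9], [0, 0, 0]]
    - [[-0.5, 0, 1.9], [0, 0, 0]]
    - [[-0.5, 0, 1.9], [0, 0, 0]]

```text
t: 15.13
ee_pos: [468.3, 89.7, 61.0]
orientation: [-0.645, -3.072, -0.001]
ft_force: [-0.9, -0.2, 5.9]
width: 0.3
grasp_force: 3.0
```

>>> servo_tool:
  deltas:
    - [[-1, 0, 0], [0, 0, 0]]
    - [[-2.5, 0, 0], [0, 0, 0]]
    - [[-4.5, 0, 0], [0, 0, 0]]
    - [[-6.5, 0, 0], [0, 0, 0]]
    - [[-8.5, 0, 0], [0, 0, 0]]

```text
t: 15.55
ee_pos: [476.0, 86.2, 61.1]
orientation: [-0.645, -3.072, -0.001]
ft_force: [-1.4, -0.3, 5.7]
width: 0.8
grasp_force: 3.0
```

>>> servo_tool:
  deltas:
    - [[-2, 0, 0], [0, 0, 0]]
    - [[-4, 0, 0], [0, 0, 0]]
    - [[-6, 0, 0], [0, 0, 0]]
    - [[-8, 0, 0], [0, 0, 0]]
    - [[-9, 0, 0], [0, 0, 0]]

```text
t: 15.97
ee_pos: [484.4, 82.6, 61.0]
orientation: [-0.645, -3.072, -0.001]
ft_force: [-0.7, 0.6, 5.0]
width: 0.3
grasp_force: 2.8
```

>>> servo_tool:
  deltas:
    - [[0, 0, -4], [0, 0, 0]]
    - [[0, 0, -8], [0, 0, 0]]
    - [[9, 0, -8], [0, 0, 0]]
    - [[17.5, 0, -8], [0, 0, 0]]
    - [[17.5, 0, -8], [0, 0, 0]]

```text
t: 16.38
ee_pos: [465.7, 90.1, 68.5]
orientation: [-0.643, -3.07, 0.0]
ft_force: [0.2, 0.1, 0.1]
width: 0.3
grasp_force: 0.0
```

>>> servo_tool:
  deltas:
    - [[0, 0, 2], [0, 0, 0]]
    - [[0, 0, 4], [0, 0, 0]]
    - [[0, 0, 6], [0, 0, 0]]
    - [[0, 0, 6], [0, 0, 0]]
    - [[0, 0, 6], [0, 0, 0]]

```text
t: 16.8
ee_pos: [468.2, 89.6, 62.5]
orientation: [-0.645, -3.071, -0.001]
ft_force: [-0.4, -0.0, -0.3]
width: 0.6
grasp_force: 0.0
```

Run:
```python
from h import *
np.set_printoptions(precision=1,suppress=True)
goal([476.3-9*.916,86.6+9*.401,60.9],1.157)
p=get_image("side");cv2.imwrite("pics/s5.png",cv2.resize(p["frame"][150:240,215:365],(800,480),interpolation=cv2.INTER_CUBIC))
```

```text
shift [0.4 0.5 1.6] turn [-0. -0. -0.] | pos [468.2  89.6  62.5] q [ 0.2  0.5  2.   0.   0.6 -1. ] f [-0.4 -0.  -0.3] w 0.6 t 16.8
```

View pics/s5.png

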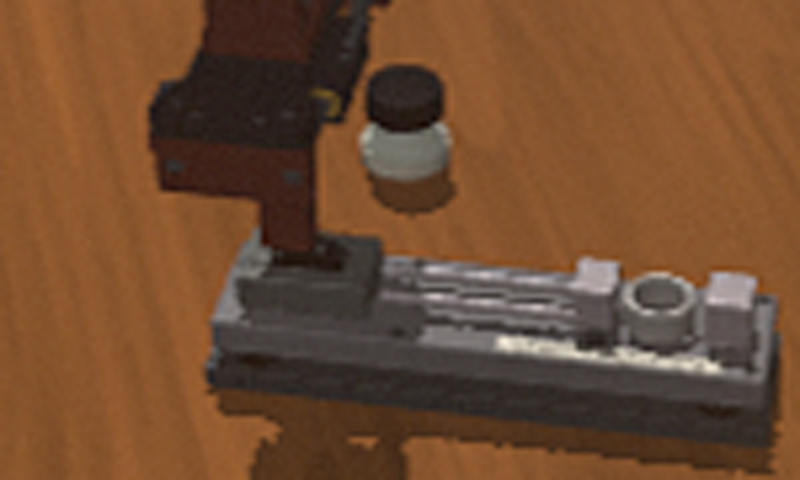

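>>> servo_tool:
  deltas:
    - [[0, 0, 1], [0, 0, 0]]
    - [[0, 0, 1.9], [0, 0, 0]]
    - [[0, 0, 1.9], [0, 0, 0]]
    - [[0, 0, 1.9], [0, 0, 0]]

```text
t: 17.18
ee_pos: [468.4, 89.7, 61.1]
orientation: [-0.645, -3.072, -0.001]
ft_force: [-1.1, 0.4, 4.6]
width: 0.5
grasp_force: 2.7
```

>>> servo_tool:
  deltas:
    - [[-1, 0, 0], [0, 0, 0]]
    - [[-2.5, 0, 0], [0, 0, 0]]
    - [[-4.5, 0, 0], [0, 0, 0]]
    - [[-6.5, 0, 0], [0, 0, 0]]
    - [[-8.5, 0, 0], [0, 0, 0]]

```text
t: 17.6
ee_pos: [476.0, 86.3, 61.1]
orientation: [-0.645, -3.071, -0.001]
ft_force: [-2.1, 0.3, 5.6]
width: 0.5
grasp_force: 2.8
```

>>> servo_tool:
  deltas:
    - [[-2, 0, 0], [0, 0, 0]]
    - [[-4, 0, 0], [0, 0, 0]]
    - [[-6, 0, 0], [0, 0, 0]]
    - [[-8, 0, 0], [0, 0, 0]]
    - [[-9, 0, 0], [0, 0, 0]]

```text
t: 18.02
ee_pos: [484.3, 82.6, 61.1]
orientation: [-0.645, -3.072, -0.001]
ft_force: [-2.3, 0.0, 4.5]
width: 0.5
grasp_force: 2.6
```

>>> servo_tool:
  deltas:
    - [[0, 0, -4], [0, 0, 0]]
    - [[0, 0, -8], [0, 0, 0]]
    - [[9, 0, -8], [0, 0, 0]]
    - [[17.5, 0, -8], [0, 0, 0]]
    - [[17.5, 0, -8], [0, 0, 0]]

```text
t: 18.43
ee_pos: [465.7, 90.0, 68.6]
orientation: [-0.644, -3.07, 0.0]
ft_force: [0.1, -0.6, -0.1]
width: 0.0
grasp_force: 0.0
```

>>> servo_tool:
  deltas:
    - [[0, 0, 2], [0, 0, 0]]
    - [[0, 0, 4], [0, 0, 0]]
    - [[0, 0, 6], [0, 0, 0]]
    - [[0, 0, 6], [0, 0, 0]]
    - [[0, 0, 6], [0, 0, 0]]

```text
t: 18.85
ee_pos: [468.2, 89.6, 62.6]
orientation: [-0.645, -3.071, -0.001]
ft_force: [0.2, 0.5, -0.6]
width: 0.3
grasp_force: 0.0
```

>>> servo_tool:
  deltas:
    - [[0, 0, 1], [0, 0, 0]]
    - [[0, 0, 1.8], [0, 0, 0]]
    - [[0, 0, 1.8], [0, 0, 0]]
    - [[0, 0, 1.8], [0, 0, 0]]

```text
t: 19.18
ee_pos: [468.4, 89.7, 61.3]
orientation: [-0.645, -3.072, -0.001]
ft_force: [-0.7, -0.6, 5.0]
width: 0.5
grasp_force: 2.3
```

>>> servo_tool:
  deltas:
    - [[-1, 0, 0], [0, 0, 0]]
    - [[-2, 0, 0], [0, 0, 0]]
    - [[-3, 0, 0], [0, 0, 0]]
    - [[-4, 0, 0], [0, 0, 0]]
    - [[-4, 0, 0], [0, 0, 0]]

```text
t: 19.6
ee_pos: [472.0, 88.0, 61.2]
orientation: [-0.645, -3.072, -0.001]
ft_force: [-2.0, 0.2, 5.2]
width: 0.8
grasp_force: 2.6
```

>>> servo_tool:
  deltas:
    - [[-1, 0, 0], [0, 0, 0]]
    - [[-2, 0, 0], [0, 0, 0]]
    - [[-3, 0, 0], [0, 0, 0]]
    - [[-3, 0, 0], [0, 0, 0]]

```text
t: 19.93
ee_pos: [473.9, 87.0, 61.0]
orientation: [-0.645, -3.07, -0.001]
ft_force: [-3.4, 1.9, 6.5]
width: 0.5
grasp_force: 3.1
```

>>> servo_tool:
  deltas:
    - [[-1, 0, 0], [0, 0, 0]]
    - [[-2, 0, 0], [0, 0, 0]]
    - [[-3, 0, 0], [0, 0, 0]]
    - [[-3, 0, 0], [0, 0, 0]]

```text
t: 20.27
ee_pos: [476.1, 85.7, 60.9]
orientation: [-0.644, -3.069, -0.0]
ft_force: [-4.5, 1.3, 6.9]
width: 0.3
grasp_force: 3.4
```

Drag has risen to about 4.6 N, so the jaw is pressing on the ring with roughly 8 N. I'll lift off and check.

>>> servo_tool:
  deltas:
    - [[0, 0, -3], [0, 0, 0]]
    - [[0, 0, -10], [0, 0, 0]]
    - [[0, 0, -30], [0, 0, 0]]
    - [[0, 0, -55], [0, 0, 0]]
    - [[0, 0, -70], [0, 0, 0]]

```text
t: 20.68
ee_pos: [478.5, 85.6, 133.1]
orientation: [-0.645, -3.074, -0.002]
ft_force: [0.8, 0.4, -0.2]
width: 0.3
grasp_force: 0.0
```

>>> servo_tool:
  deltas:
    - [[20, 0, -20], [0, 0, 0]]
    - [[40, 0, -40], [0, 0, 0]]
    - [[40, 0, -40], [0, 0, 0]]
    - [[40, 0, -40], [0, 0, 0]]
    - [[40, 0, -40], [0, 0, 0]]

```text
t: 21.1
ee_pos: [441.8, 101.6, 171.1]
orientation: [-0.644, -3.073, -0.001]
ft_force: [0.2, -0.8, 0.7]
width: 0.3
grasp_force: 0.0
```

Run:
```python
from h import *
np.set_printoptions(precision=1,suppress=True)
p=get_image("side");a=cv2.resize(p["frame"][150:240,215:365],(800,300),interpolation=cv2.INTER_CUBIC)
p=get_image("top");b=cv2.resize(p["frame"][155:235,250:410],(800,300),interpolation=cv2.INTER_CUBIC)
cv2.imwrite("pics/f6.png",np.vstack([a,b]));print(ctrl.get_obs()["ft_force"])
```

```text
[ 0.2 -0.  -0.2]
```

View pics/f6.png

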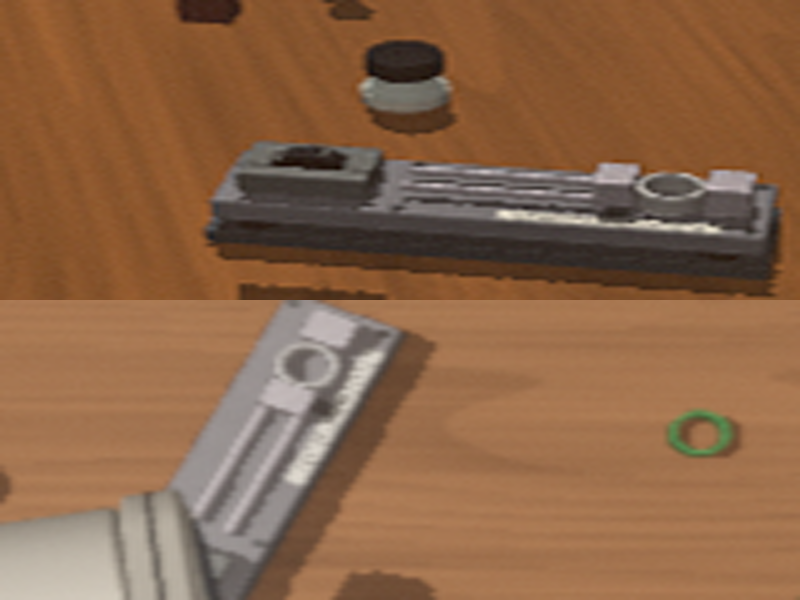

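The pictures show the ring held between both jaws: side view (670,190), top view (305,365). It touches both faces, and the finger is clear of everything.

```bash
python3 -c "
from h import *
print(close_job())"
```

```text
the job is handed in; nothing more can be done
None
```

The aluminium ring lies flat on the gauge bed, clamped between the two jaws after four light wheel strokes, with the finger clear; I handed the job in at about 21 s, and `close_job` returned no verdict.

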